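# Open the safety-capped stamp pot and ready the stamp

## Task

Get the office stamp ready for use: squeeze the two side tabs of the stamp pot's cap together, turn the cap anticlockwise off its neck and stand it mouth down, flat inside the shallow tray. Then take the stamp out of the pot and stand it upright on the ink pad, its whole face on the pad. Set both down rather than dropping them, and leave the plain tub without tabs, the stapler, bell, mug and paper punch where they are.

Things in the scene. Friction and masses are not known exactly. Their poses are not given: they have to be found in the camera images.
- pot_mouth (a point): Stamp pot fixed to the desk: ivory, 72 mm across, on a 90 mm square wooden foot. This point: on its vertical axis at the flat shoulder, 40 mm above the desk; z up. From the shoulder rise a neck, 32 mm across (26 mm bore) and 12 mm high with bayonet lugs, and 4 stop posts, 9 mm high, 28 to 33 mm from the axis, beside the cap's tabs. A similar tub without tabs or foot stands nearby.
- cap_mid (a point): The pot's ivory cap, loose, 60 g: upside-down cup 50 mm across, 57 mm tall, locked on the neck at the start, rim on the shoulder. This point: its centre, 28.5 mm above the rim; z to its closed top. Side tabs at its +y and -y: flat, 18 mm wide, 2 to 45 mm above the rim, outer faces 64 mm apart (52 pressed). Grasp them across, 35 mm above the rim: fingertips must pass above the stop posts.
- tab_a (a joint): Inward travel of the tab at the cap's +y side: 0 out (locked) to 0.006 m fully in; spring 3.6 N out, 7.2 N in. It clears the stop posts from about 0.004 m. A grip of 15 to 25 N, centred on the cap, presses both tabs home.
- tab_b (a joint): The same for the cap's -y tab. With both tabs in, the cap turns anticlockwise seen from above, up to a stop at about 63 degrees (about 60 is right); from about 45 degrees on it lifts straight off, less than that and the lugs hold it down. Raise it 60 mm to clear the stamp inside. It does not turn clockwise.
- stamp_mid (a point): The stamp, loose, about 60 g, 50 mm tall, upright in the pot's neck, its face at shoulder level, hidden by the cap at first: weighted round foot 22 mm across, thin stem, wooden knob 19 mm across from 26 to 50 mm above the face. This point: its centre, 25 mm above the face; z to the knob. Grasp the knob from above, 39 mm above the face (neck rim at 12 mm). Lift 20 mm straight up before moving aside.
- tray: Shallow empty black plastic tray, fixed, 120 mm (x) by 160 mm (y), 14 mm high, walls and floor 4 mm thick. Origin: centre of its underside on the desk; the inner floor is 4 mm above it.
- inkpad_top (a point): Ink pad, fixed: a flat bright steel tin 90 mm (x) by 120 mm (y), its empty 9 mm high lid folded flat open on the -x side; a flat dark pad of 76 by 106 mm is raised in the tin. This point is the centre of the pad's top face, 16 mm above the desk; x and y along its sides.
- plain_tub: Bystander: ivory tub 72 mm across, 95 mm tall, with a plain round lid and no tabs; origin at the centre of its underside. Not to be moved.
- stapler: Bystander: stapler 130 mm long (its x), 34 mm wide, 47 mm tall; origin at the centre of its underside.
- mug: Bystander: white mug 76 mm across, 85 mm tall, handle at its +y; origin at the centre of its underside.
- punch: Bystander: paper punch 100 by 110 mm, 62 mm tall; origin at the centre of its underside.
- desk_bell: Bystander: steel desk bell 72 mm across, 48 mm tall; origin at the centre of its underside.
There are look-alikes about, which are no part of the job. Leave any brown look-alike of the part that bears cap_mid alone.

How it is judged:
By the outcome, as a careful person would: the job done as asked, in the order asked, and still so for the second after the job is handed in, with the robot touching nothing.
It also fails if it takes over 66 s, if anything falls off the work surface, if the arm or the gripper's body presses on something with over 40 N, if the wrist force passes 120 N, or if a joint passes its speed limit or range.

## Robot

A 6-joint arm with a two-finger parallel gripper is mounted at the origin on the work surface. World frame = base frame: x ahead of the robot, y to its left, z up, the work surface at z = 0. Lengths are in mm, angles in rad, forces in N, time in s.
With the tool pointing down it reaches from about 275 to 850 mm from the base axis. Payload 19 kg.
Tool frame: the origin (TCP) lies between the finger pads; the fingertips stand env.tips_ahead ahead of it and the grasp point (between the pads) lies 3 mm ahead of it (env.tips_ahead is the distance from the TCP to the fingertips, in mm); z points along the fingers, x is the direction in which the jaws open and shut, and the axes are right-handed (so a half turn about z gives the same grasp; the last joint's range is limited). The gripper opens to 85 mm and grips with 20 to 120 N. Pads are 22 mm wide; open, the fingers measure 114 mm over their backs; the gripper's body (76 mm by 85 mm) begins 54 mm behind the grasp point. The pads swing forward as they close: fully open they stand 13 mm farther back than shut.
Start: joints at [-1.47, 0.15, 1.437, -0, 1.554, -0.134], TCP at [133.749, -559.2, 253.267] pointing down, gripper open.
Joint ranges: [-2.8, 2.8], [-0.68, 2.1], [0.12, 2.68], [-1.39, 4.53], [0.16, 2.79], [-2.81, 2.81]. Speed limits (rad/s): [1.89, 1.89, 2.22, 3.01, 3.01, 3.01].

## Interface

Orientations are given as a unit quaternion [x, y, z, w].
In Python, from plant import readout, snapshot, env gives the robot as it stands.
- The arm moves only by the tool play_rows, never from a script. Its arguments are lists of equal length, an entry for each row: "claw": the finger opening in mm, from 0 to 85.4; "slide": the shift along the tool's x, y, z in mm, a list of three; "spin": the turn about the tool's z in degrees. A call has 1 to 10 rows; each row shifts and turns the commanded pose from where the row before left it, along the tool's axes as they then stand; what a row does not reach is not made up. A row lasts 1/8 s, in which the tool goes at most 62.5 mm and 10.7 degrees, less where a joint would pass 70% of its speed; a pose out of reach is approached as far as the arm can. A call with a gripper value outside its range is refused whole. The fingers move at their own pace and stop on an object; "grip_force" is the grip in N (left out, the last holds). Time passes only in rows, so rows that do not move let the fingers close. It gives the time, the measured TCP pose, the force and the opening at its end, in the units of the state.
- readout.get_state(): the state, without advancing time (a new reading comes with each control period).
- snapshot(name): name is "side" or "top"; returns a dict with "pixels" (384x512x3 uint8, red, green, blue), "range_z" (384x512 float32, mm along the optical axis (not along the pixel's ray), 0 where there is no reading), "K" (3x3 intrinsics, pixels), "eye" and "attitude" of the camera in the world. Camera axes: x right, y down, z forward; pixel columns grow to the right and rows downward; lengths in mm; the calibration is good to about 2 mm. A picture is of the moment at which its call begins.
- env.hand_in(): hands the job in, once; it reports no verdict.
The state is a dict: "clock": time; "qpos": joint angles; "joint_velocities": joint speeds; "effort": joint torques, N m; "position": TCP position; "tcp_rot": TCP orientation; "ft_force": force on the tool from outside, world axes, zero at the start; "moment": the same for the moment, N m; "finger_gap": finger opening in mm.
Only numpy, scipy, OpenCV 4.12 (cv2) and the standard library are available. Lean on these libraries where they do the work, as an engineer would, in place of code of your own. Each camera call takes 0.05 s, during which the arm holds its last target.

## Working session

There is one attempt and no reset: what is moved stays moved. The work goes in short steps, Python scripts to look and compute and a tool call to move; the robot and the scene stay as the last step left them, time stands still between calls to the robot, and variables do not carry over. Pictures are saved under pics/ and viewed, and the job is handed in when it is done.

Besides the shell and the picture viewer there is one more tool, called after "Emit:" as name(argument=value, ...) on one line, values as JSON. play_rows: Moves the arm, as the interface text tells. Its arguments: {"type":"object","properties":{"claw":{"type":"array","items":{"type":"number"}},"slide":{"type":"array","items":{"type":"array","items":{"type":"number"}}},"spin":{"type":"array","items":{"type":"number"}},"grip_force":{"type":"number"}},"required":["claw","slide","spin"]}

```bash
mkdir -p pics; ls; cat > h.py <<'E'
import numpy as np, cv2
from scipy.spatial.transform import Rotation as R
from plant import readout, snapshot, env
def snap(n,tag):
    s=snapshot(n); np.savez(f'{tag}.npz',**{k:np.array(s[k]) for k in s})
    cv2.imwrite(f'pics/{tag}.png',cv2.cvtColor(s['pixels'],cv2.COLOR_RGB2BGR)); return s
def load(tag): return dict(np.load(f'{tag}.npz'))
def rot(s):
    a=np.array(s['attitude'])
    return R.from_quat(a).as_matrix() if a.size==4 else a
def plane(s,u,v,z):
    d=rot(s)@(np.linalg.inv(s['K'])@np.array([u,v,1.])); e=np.array(s['eye']); return e+d*(z-e[2])/d[2]
def pt(s,u,v):
    Z=s['range_z'][int(v),int(u)]; return np.array(s['eye'])+rot(s)@(np.linalg.inv(s['K'])@np.array([u,v,1.])*Z)
def cloud(s):
    v,u=np.mgrid[0:384,0:512]; p=np.stack([u,v,np.ones_like(u)],-1)@np.linalg.inv(s['K']).T*s['range_z'][...,None]
    return p@rot(s).T+np.array(s['eye'])
E
python3 - <<'E'
from h import *
print(readout.get_state(), env.tips_ahead)
for n in('top','side'):
    s=snap(n,n+'0'); print(s['eye'],s['attitude'],s['K'])
E
```

```text
pics
{'clock': 0.0, 'qpos': array([-1.47001837e+00,  1.51000430e-01,  1.43804425e+00,  1.31811195e-05,
        1.55379632e+00, -1.33996074e-01]), 'joint_velocities': array([-0.00125518, -0.0001352 ,  0.00066526,  0.00019549, -0.00075822,
       -0.00012935]), 'effort': array([ 4.67597818e-05, -7.13049674e+01, -5.70879543e+01, -1.37488246e-04,
        8.78525520e-03, -5.92799188e-05]), 'position': array([ 133.72250512, -559.00491218,  252.66064598]), 'tcp_rot': array([ 7.85054940e-01, -6.19425825e-01, -4.29228883e-04, -4.53206955e-04]), 'ft_force': array([ 0.09790458,  0.05923646, -0.25131824]), 'moment': array([-0.0290742 ,  0.00714352, -0.01071698]), 'finger_gap': 85.67366851853944} 22.0
[ 395.29775144    4.66936179 1395.05791199] [ 0.71490367 -0.6972677   0.03755426 -0.03633418] [[499.17697306   0.         264.54204013]
 [  0.         499.17697306 188.46307081]
 [  0.           0.           1.        ]]
[ 60.51885007 656.82214028 942.40247933] [-0.30455034  0.88360711 -0.33924143  0.10678396] [[386.38695686   0.         266.23159337]
 [  0.         386.38695686 192.23035948]
 [  0.           0.           1.        ]]
```

View pics/top0.png

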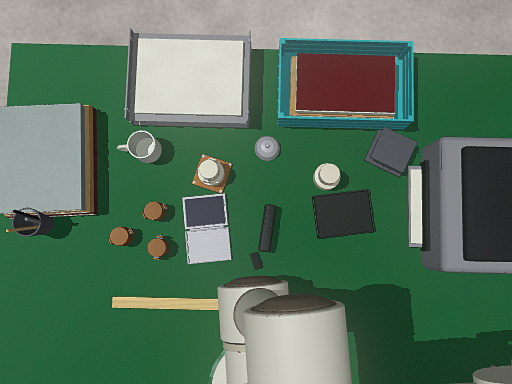

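View pics/side0.png

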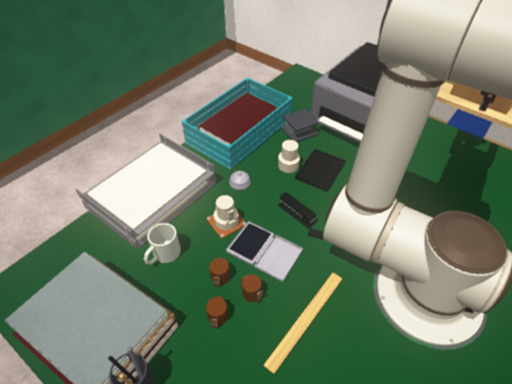

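In the top view the candidates for the cap are:
- the ivory tabbed pot on its wooden foot, (210,172)
- the plain ivory tub, (328,176)
- three brown look-alike caps, (155,211), (121,236) and (158,247)

I choose (210,172). The tray is at (344,214), and the dark pad is at (205,210) with its open lid at (208,245). Next I'll check the choice in a close crop.

```bash
python3 - <<'E'
from h import *
a=cv2.imread('pics/top0.png')[145:205,180:240]; b=cv2.imread('pics/side0.png')[185:245,195:255]
cv2.imwrite('pics/crop0.png',np.hstack([cv2.resize(x,(400,400),interpolation=cv2.INTER_CUBIC) for x in(a,b)]))
s=load('top0');P=cloud(s)
for u,v in[(208,172),(328,174),(344,214),(205,210),(208,245),(300,150)]: print((u,v),P[v,u].round(1))
hsv=cv2.cvtColor(s['pixels'],cv2.COLOR_RGB2HSV)
for v in range(150,196,3): print(v,[tuple(hsv[v,u]) for u in range(192,234,6)])
E
```

```text
(208, 172) [571.3 153.6  95.9]
(328, 174) [ 574.6 -162.    91.7]
(344, 214) [ 475.2 -219.     5.4]
(205, 210) [476.  167.1  16. ]
(208, 245) [380.  157.    0.8]
(300, 150) [654.3 -93.8  -2.9]
150 [(np.uint8(68), np.uint8(123), np.uint8(106)), (np.uint8(68), np.uint8(112), np.uint8(107)), (np.uint8(68), np.uint8(120), np.uint8(106)), (np.uint8(67), np.uint8(114), np.uint8(107)), (np.uint8(69), np.uint8(124), np.uint8(105)), (np.uint8(67), np.uint8(120), np.uint8(104)), (np.uint8(68), np.uint8(119), np.uint8(103))]
153 [(np.uint8(68), np.uint8(123), np.uint8(104)), (np.uint8(68), np.uint8(125), np.uint8(104)), (np.uint8(69), np.uint8(136), np.uint8(103)), (np.uint8(67), np.uint8(117), np.uint8(105)), (np.uint8(68), np.uint8(120), np.uint8(106)), (np.uint8(68), np.uint8(118), np.uint8(104)), (np.uint8(68), np.uint8(126), np.uint8(103))]
156 [(np.uint8(68), np.uint8(119), np.uint8(105)), (np.uint8(68), np.uint8(119), np.uint8(105)), (np.uint8(112), np.uint8(24), np.uint8(193)), (np.uint8(20), np.uint8(112), np.uint8(73)), (np.uint8(68), np.uint8(128), np.uint8(106)), (np.uint8(68), np.ui
[... 3567 characters left out ...]
(172)), (np.uint8(68), np.uint8(131), np.uint8(101))]
192 [(np.uint8(68), np.uint8(131), np.uint8(103)), (np.uint8(68), np.uint8(135), np.uint8(102)), (np.uint8(68), np.uint8(128), np.uint8(102)), (np.uint8(70), np.uint8(140), np.uint8(102)), (np.uint8(73), np.uint8(181), np.uint8(79)), (np.uint8(19), np.uint8(146), np.uint8(61)), (np.uint8(69), np.uint8(138), np.uint8(100))]
195 [(np.uint8(69), np.uint8(154), np.uint8(96)), (np.uint8(68), np.uint8(91), np.uint8(81)), (np.uint8(83), np.uint8(15), np.uint8(155)), (np.uint8(137), np.uint8(10), np.uint8(229)), (np.uint8(125), np.uint8(7), np.uint8(215)), (np.uint8(113), np.uint8(13), np.uint8(173)), (np.uint8(68), np.uint8(131), np.uint8(103))]
```

View pics/crop0.png

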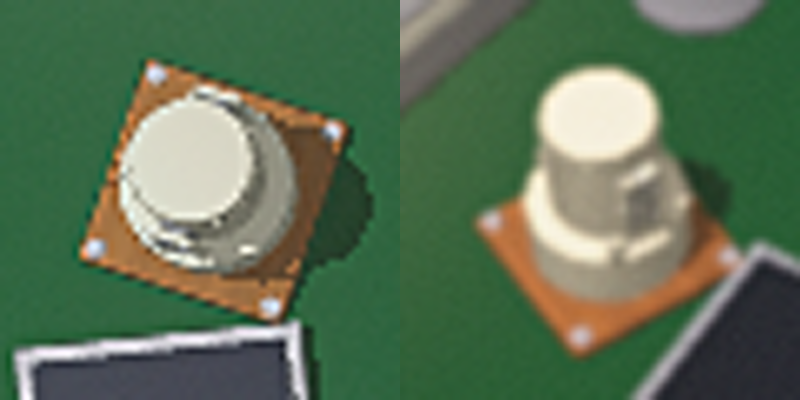

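```bash
python3 - <<'E'
from h import *
t=load('top0');d=load('side0')
for nm,s in(('top',t),('side',d)):
    P=cloud(s); near=np.hypot(P[...,0]-570,P[...,1]-152)<55
    m=near&(P[...,2]>91)
    # top disc: contour from mask, rays on z=97
    vs,us=np.where(m); 
    cs,_=cv2.findContours(m.astype('uint8'),cv2.RETR_EXTERNAL,cv2.CHAIN_APPROX_NONE); c=max(cs,key=len)[:,0]
    W=np.array([plane(s,u,v,97)[:2] for u,v in c]); (x,y),r=cv2.minEnclosingCircle(W.astype('f4'))
    W2=np.array([plane(s,u,v,97)[:2] for u,v in zip(us,vs)])
    print(nm,'captop mean z',P[m][:,2].mean(),'circ',x,y,r,'mean',W2.mean(0),'area r',len(us))
    c0=W2.mean(0)
    q=near&(P[...,2]>55)&(P[...,2]<88); Q=P[q]; rr=np.hypot(*(Q[:,:2]-c0).T); an=np.degrees(np.arctan2(*(Q[:,:2]-c0).T[::-1]))
    for a in range(-180,180,10):
        k=(an>=a)&(an<a+10)
        if k.sum(): print(a,k.sum(),np.percentile(rr[k],[50,90]).round(1),Q[k,2].mean().round(0))
    # wood foot
    hsv=cv2.cvtColor(s['pixels'],cv2.COLOR_RGB2HSV); w=(near|(np.hypot(P[...,0]-570,P[...,1]-152)<75))&(hsv[...,0]<22)&(hsv[...,1]>75)
    vs,us=np.where(w); print('foot z',np.median(P[w][:,2]))
    h=np.median(P[w][:,2])
    W=np.array([plane(s,u,v,h)[:2] for u,v in zip(us,vs)]).astype('f4'); print('foot',cv2.minAreaRect(W))
E
```

```text
top captop mean z 96.48274575332458 circ 579.33984375 153.587158203125 25.104589462280273 mean [579.58148576 153.57345422] area r 280
-180 2 [23.4 23.5] 69.0
-170 3 [24.2 24.5] 76.0
-160 2 [24.4 24.8] 69.0
-150 2 [24.  24.5] 73.0
-140 2 [24.2 24.2] 65.0
-130 4 [24.7 25.5] 67.0
-120 4 [24.9 25.8] 74.0
-110 2 [25.6 25.7] 80.0
-100 3 [25.2 25.2] 75.0
-90 2 [25.4 25.6] 75.0
-80 3 [25.7 25.7] 72.0
-70 1 [25.3 25.3] 88.0
-40 1 [30.4 30.4] 85.0
-30 7 [29.5 33.2] 78.0
-20 5 [29.5 31.5] 83.0
-10 3 [31.  31.7] 82.0
0 1 [31. 31.] 83.0
130 2 [24.4 24.4] 72.0
140 3 [32.8 32.8] 77.0
150 5 [30.3 31.9] 82.0
160 7 [29.7 31.6] 79.0
170 8 [29.5 32. ] 76.0
foot z 7.402335141234062
foot ((579.9132690429688, 153.53196716308594), (90.18109130859375, 89.99404907226562), 72.97308349609375)
side captop mean z 96.54164420017742 circ 577.4385986328125 158.19638061523438 26.883190155029297 mean [576.9696033  157.28522209] area r 200
-180 6 [28.7 30.5] 78.0
-170 3 [22.5 23.4] 83.0
-160 4 [24.2 24.3] 81.0
-150 1 [25.3 25.3] 60.0
-140 3 [25.6 25.7] 63.0
30 1 [25.9 25.9] 77.0
50 2 [24.5 25. ] 65.0
60 5 [24.7 25.1] 74.0
70 7 [23.6 24.7] 73.0
80 5 [23.7 24.1] 69.0
90 9 [23.  23.5] 69.0
100 9 [22.7 23.6] 73.0
110 9 [22.  23.5] 73.0
120 9 [22.4 23.8] 66.0
130 9 [22.  22.8] 70.0
140 12 [23.  28.9] 74.0
150 15 [29.4 31. ] 73.0
160 17 [28.7 31.4] 73.0
170 14 [29.4 30.7] 74.0
foot z 7.60949097024411
foot ((578.4693603515625, 156.1002197265625), (92.1929931640625, 92.81017303466797), 72.73273468017578)
```

```bash
cat >> h.py <<'E'
def tool(x=None,y=None,z=None,yaw=None):
    st=readout.get_state(); M=R.from_quat(st['tcp_rot']).as_matrix(); p=np.array(st['position'])
    cy=np.degrees(np.arctan2(M[1,0],M[0,0]))
    print('t %.2f'%st['clock'],'pos',p.round(1),'yaw %.2f'%cy,'zax',M[:,2].round(3),'F',np.round(st['ft_force'],1),'gap %.1f'%st['finger_gap'],'q',np.round(st['qpos'],2))
    if x is not None: print('slide',(M.T@(np.array([x,y,z])-p)).round(1))
    if yaw is not None: print('spin',((cy-yaw+180)%360-180).round(2))
E
python3 - <<'E'
from h import *
for n in('top0','side0'):
    s=load(n);P=cloud(s);hsv=cv2.cvtColor(s['pixels'],cv2.COLOR_RGB2HSV)
    def rect(m,h,l):
        k,lab,st,_=cv2.connectedComponentsWithStats(m.astype('uint8')); i=1+st[1:,4].argmax(); vs,us=np.where(lab==i)
        W=np.array([plane(s,u,v,h)[:2] for u,v in zip(us,vs)]).astype('f4'); print(n,l,len(us),cv2.minAreaRect(W),'z',np.percentile(P[lab==i][:,2],[5,50,95]).round(1))
    near=lambda x,y,r:np.hypot(P[...,0]-x,P[...,1]-y)<r
    rect(near(475,-212,130)&(hsv[...,2]<62)&(P[...,2]>-6)&(P[...,2]<30)&~((hsv[...,1]>90)&(abs(hsv[...,0].astype(int)-65)<12)),10,'tray')
    rect(near(476,165,85)&(hsv[...,2]<95)&(hsv[...,0]>90)&(P[...,2]>8),16,'pad')
E
```

```text
top0 tray 2431 ((476.5832214355469, -215.6129150390625), (119.04937744140625, 161.11843872070312), 8.501073837280273) z [-0.8  4.2 13.1]
top0 pad 1031 ((473.2765197753906, 167.9588623046875), (76.57555389404297, 105.8712387084961), 7.177464962005615) z [10.9 15.6 20.3]
side0 tray 1223 ((474.661376953125, -211.6207733154297), (122.48704528808594, 169.3613739013672), 8.476163864135742) z [-0.1  3.7 13.1]
side0 pad 756 ((473.02154541015625, 171.08416748046875), (73.27983856201172, 103.33794403076172), 7.750964164733887) z [12.9 15.9 18.7]
```

Emit:
play_rows(claw=[85,85,85,85,85,85,85,85], slide=[[0,0,0],[-40,-30,0],[-45,-37,0],[-45,-37,0],[-45,-37,0],[-45,-37,0],[-45,-37,0],[-45,-37,0]], spin=[0,0,0,0,0,0,0,0], grip_force=20)

```text
clock: 1.1
position: [307.0, -197.3, 253.4]
tcp_rot: [0.785, -0.62, 0.0, -0.0]
ft_force: [0.8, -1.3, -0.1]
finger_gap: 85.1
```

```bash
python3 - <<'E'
from h import *
tool(579,154.5,200,-17)
E
```

```text
t 1.10 pos [ 307.  -197.3  253.4] yaw -76.58 zax [ 0.001 -0.    -1.   ] F [ 0.8 -1.3 -0.1] gap 85.1 q [-0.78 -0.31  1.86  0.    1.59  0.55]
slide [-279.2 -346.2   53.4]
spin -59.58
```

Emit:
play_rows(claw=[85,85,85,85,85,85,85,85,85], slide=[[-35,-43,0],[-35,-43,0],[-35,-43,0],[-35,-43,0],[-35,-43,0],[-35,-43,0],[-35,-43,0],[-34,-45,0],[0,0,0]], spin=[0,0,0,0,0,0,0,0,0])

```text
clock: 2.22
position: [579.4, 155.3, 251.7]
tcp_rot: [0.786, -0.618, -0.001, 0.001]
ft_force: [-0.5, -0.3, -0.5]
finger_gap: 84.9
```

Emit:
play_rows(claw=[85,85,85,85,85,85,85], slide=[[0,0,0],[0,0,0],[0,0,0],[0,0,0],[0,0,0],[0,0,0],[0,0,0]], spin=[-9.9,-9.9,-9.9,-9.9,-9.9,-10,0])

```text
clock: 3.1
position: [578.0, 152.2, 253.5]
tcp_rot: [0.989, -0.149, 0.0, -0.0]
ft_force: [0.4, 0.6, -0.0]
finger_gap: 85.2
```

```bash
python3 - <<'E'
from h import *
tool(579,154.5,150,-17); print(env.tips_ahead)
for n in('top','side'): snap(n,n+'1')
cv2.imwrite('pics/v1.png',np.hstack([cv2.resize(cv2.imread('pics/%s1.png'%n)[90:250,120:330],(400,305),interpolation=cv2.INTER_CUBIC) for n in('top','side')]))
E
```

```text
t 3.10 pos [578.  152.2 253.5] yaw -17.12 zax [ 0.  0. -1.] F [ 0.4  0.6 -0. ] gap 85.2 q [0.13 0.2  1.38 0.   1.56 0.43]
slide [  0.3  -2.4 103.5]
spin -0.12
22.0
```

View pics/v1.png

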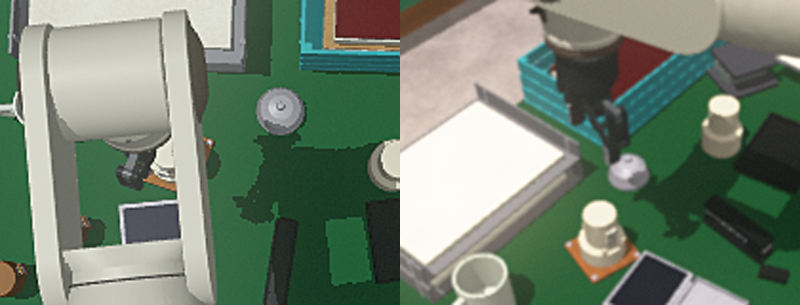

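```bash
python3 - <<'E'
from h import *
st=readout.get_state(); M=R.from_quat(st['tcp_rot']).as_matrix(); p=np.array(st['position'])
for n in('top1','side1'):
    s=load(n);P=cloud(s); L=(P-p)@M
    m=(np.abs(L)<[75,60,60]).all(-1)&(L[...,2]>-50)
    Q=L[m]; print(n,len(Q))
    for sg in(-1,1):
        F=Q[Q[:,0]*sg>0]
        if not len(F):continue
        print('sign',sg,len(F),'x',np.percentile(F[:,0],[2,50,98]).round(1),'y',np.percentile(F[:,1],[2,98]).round(1),'z',np.percentile(F[:,2],[2,98,100]).round(1))
        for z0 in range(-40,30,5):
            k=F[(F[:,2]>=z0)&(F[:,2]<z0+5)]
            if len(k): print('  z',z0,len(k),'x',k[:,0].min().round(1),k[:,0].max().round(1),'y',k[:,1].min().round(1),k[:,1].max().round(1))
E
```

```text
top1 57
sign -1 57 x [-73.9 -51.2 -42.9] y [-5.5 13.9] z [-48.4   0.8   3.1]
  z -40 9 x -56.5 -43.3 y 1.1 14.0
  z -35 1 x -54.9 -54.9 y 11.7 11.7
  z -30 1 x -44.6 -44.6 y 12.0 12.0
  z -25 2 x -46.3 -42.9 y 1.4 12.0
  z -20 1 x -48.2 -48.2 y 12.1 12.1
  z -15 1 x -42.7 -42.7 y 11.7 11.7
  z -10 3 x -56.0 -44.5 y 6.0 11.8
  z -5 2 x -49.2 -46.3 y 10.2 11.7
  z 0 3 x -51.8 -42.8 y 8.2 12.0
side1 268
sign -1 147 x [-74.6 -55.9 -43.7] y [-12.5   9.6] z [-48.7   5.9   9.1]
  z -40 9 x -74.2 -44.9 y -12.2 5.3
  z -35 4 x -56.5 -44.3 y -13.0 -10.4
  z -30 2 x -55.0 -46.6 y -10.5 -7.0
  z -25 6 x -56.3 -47.3 y -11.1 -5.4
  z -20 11 x -57.8 -47.3 y -11.3 6.7
  z -15 13 x -58.7 -43.9 y -10.9 5.8
  z -10 13 x -58.1 -44.2 y -11.7 5.8
  z -5 15 x -58.1 -44.2 y -11.5 5.5
  z 0 3 x -52.0 -47.8 y -10.2 -6.9
  z 5 4 x -50.0 -47.3 y -10.2 5.6
sign 1 121 x [37.6 42.4 67.4] y [-13.1   9.3] z [-47.9   7.9  10.1]
  z -40 8 x 42.3 62.7 y -13.2 -0.3
  z -35 9 x 39.3 47.6 y -12.6 -0.5
  z -30 11 x 40.4 46.0 y -11.4 2.1
  z -25 8 x 40.2 43.0 y -10.5 0.3
  z -20 13 x 37.6 48.1 y -10.6 5.1
  z -15 10 x 39.0 42.4 y -11.6 7.5
  z -10 11 x 39.8 45.2 y -11.1 5.5
  z -5 15 x 40.6 46.3 y -10.7 10.4
  z 0 8 x 40.1 42.2 y -10.9 6.3
  z 5 9 x 40.2 48.8 y -9.9 9.8
  z 10 1 x 43.9 43.9 y -7.2 -7.2
```

Emit:
play_rows(claw=[85,85,85,85,85,85], slide=[[0.7,-2.2,30],[0,0,40],[0,0,40],[0,0,30],[0,0,0],[0,0,0]], spin=[0,0,0,0,0,0])

```text
clock: 3.95
position: [580.2, 154.7, 114.8]
tcp_rot: [0.989, -0.149, 0.001, -0.0]
ft_force: [-0.3, -0.2, -0.4]
finger_gap: 84.9
```

```bash
python3 - <<'E'
from h import *
tool(579.5,155,73,-17)
for n in('top','side'): snap(n,n+'2')
cv2.imwrite('pics/v2.png',np.hstack([cv2.resize(cv2.imread('pics/%s2.png'%n)[y:y+90,x:x+100],(400,360),interpolation=cv2.INTER_CUBIC) for n,x,y in(('top',160,130),('side',170,150))]))
E
```

```text
t 3.95 pos [580.2 154.7 114.8] yaw -17.14 zax [ 0.002  0.    -1.   ] F [-0.3 -0.2 -0.4] gap 84.9 q [0.13 0.28 1.56 0.   1.29 0.43]
slide [-0.8 -0.1 41.8]
spin -0.14
```

View pics/v2.png

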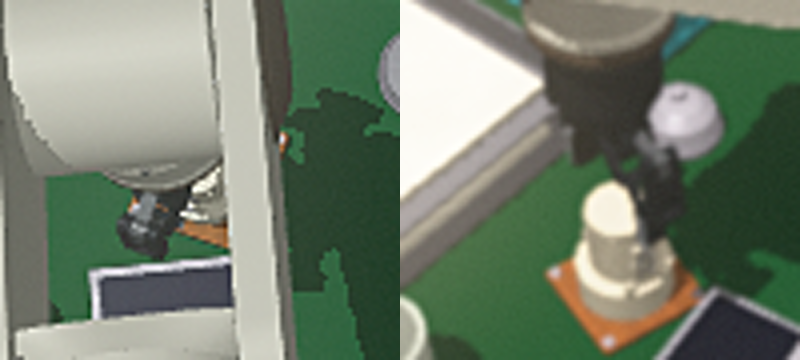

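The fingers straddle the tabs and line up with the cap, at side crop (650,200). I'll go down to the grasp height.

Emit:
play_rows(claw=[85,85,85,85], slide=[[-0.5,0,20],[0,0,22],[0,0,0],[0,0,0]], spin=[0,0,0,0])

```text
clock: 4.55
position: [579.7, 154.9, 72.8]
tcp_rot: [0.989, -0.148, 0.001, -0.0]
ft_force: [0.4, -0.7, 1.0]
finger_gap: 84.9
```

```bash
python3 - <<'E'
from h import *
tool(579.5,155,73,-17)
E
```

```text
t 4.55 pos [579.7 154.9  72.8] yaw -17.06 zax [ 0.002  0.    -1.   ] F [ 0.4 -0.7  1. ] gap 84.9 q [0.13 0.32 1.61 0.   1.21 0.43]
slide [-0.2 -0.  -0.2]
spin -0.06
```

Emit:
play_rows(claw=[66,64,62,60,58,58,58], slide=[[0,0,0],[0,0,0],[0,0,0],[0,0,0],[0,0,0],[0,0,0],[0,0,0]], spin=[0,0,0,0,0,0,0], grip_force=20)

```text
clock: 5.42
position: [579.6, 154.9, 72.2]
tcp_rot: [0.989, -0.148, 0.001, -0.0]
ft_force: [-0.3, -0.2, 6.3]
finger_gap: 58.5
```

```bash
python3 - <<'E'
from h import *
tool(579.5,155,73,-17)
E
```

```text
t 5.42 pos [579.6 154.9  72.2] yaw -17.05 zax [ 0.001  0.    -1.   ] F [-0.3 -0.2  6.3] gap 58.5 q [0.13 0.32 1.61 0.   1.21 0.43]
slide [-0.1 -0.1 -0.8]
spin -0.05
```

Emit:
play_rows(claw=[54,50,46,44,44,44], slide=[[0,0,0],[0,0,0],[0,0,0],[0,0,0],[0,0,0],[0,0,0]], spin=[0,0,0,0,0,0], grip_force=22)

```text
clock: 6.18
position: [579.6, 154.9, 72.6]
tcp_rot: [0.989, -0.148, 0.001, -0.0]
ft_force: [-2.6, -0.5, 12.8]
finger_gap: 51.0
```

```bash
python3 - <<'E'
from h import *
tool(579.5,155,73,-17);print(readout.get_state()['moment'])
snap('side','side3')
cv2.imwrite('pics/v3.png',cv2.resize(cv2.imread('pics/side3.png')[160:250,175:275],(600,540),interpolation=cv2.INTER_CUBIC))
E
```

```text
t 6.17 pos [579.6 154.9  72.6] yaw -17.04 zax [ 0.002  0.    -1.   ] F [-2.6 -0.5 12.8] gap 51.0 q [0.13 0.32 1.61 0.   1.21 0.43]
slide [-0.2 -0.  -0.4]
spin -0.04
[-0.10526082  0.4642264   0.10262524]
```

View pics/v3.png

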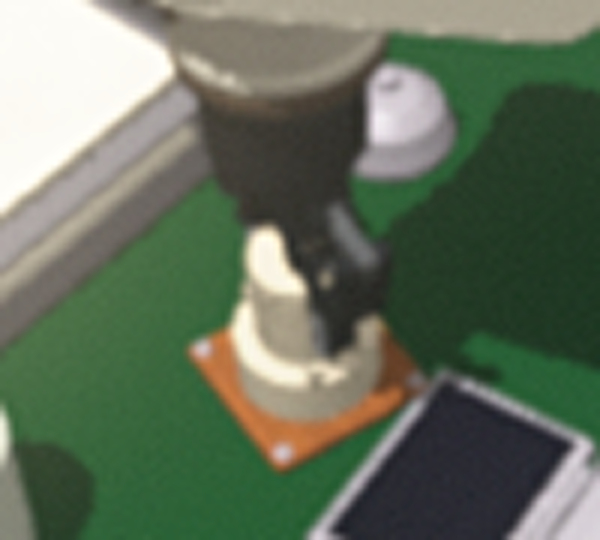

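The gap is 51 mm, so both tabs are pressed home (52 nominal). The fingertip at (330,345) sits above the posts. Next I turn anticlockwise.

Emit:
play_rows(claw=[44,44,44,44,44,44], slide=[[0,0,-0.4],[0,0,0],[0,0,0],[0,0,0],[0,0,0],[0,0,0]], spin=[-4,-6,-6,-6,-6,0])

```text
clock: 6.98
position: [579.7, 154.9, 72.7]
tcp_rot: [0.995, 0.096, 0.001, -0.0]
ft_force: [0.8, -0.1, 8.9]
finger_gap: 50.7
```

```bash
python3 - <<'E'
from h import *
tool(579.5,155,73,-17);print(readout.get_state()['moment'])
E
```

```text
t 6.97 pos [579.7 154.9  72.7] yaw 11.05 zax [ 0.002  0.    -1.   ] F [ 0.8 -0.1  8.9] gap 50.7 q [ 0.13  0.32  1.61  0.    1.21 -0.06]
slide [-0.2 -0.1 -0.3]
spin 28.05
[0.03858255 0.04049561 0.09280993]
```

Emit:
play_rows(claw=[44,44,44,44,44,44,44], slide=[[0,0,0],[0,0,0],[0,0,0],[0,0,0],[0,0,0],[0,0,0],[0,0,0]], spin=[-6,-6,-6,-6,-5,-3,0])

```text
clock: 7.85
position: [579.7, 154.9, 72.7]
tcp_rot: [0.93, 0.366, 0.001, 0.0]
ft_force: [-0.9, 0.4, 9.1]
finger_gap: 51.1
```

```bash
python3 - <<'E'
from h import *
tool(579.5,155,73,-17);print(readout.get_state()['moment'])
snap('side','side4')
cv2.imwrite('pics/v4.png',cv2.resize(cv2.imread('pics/side4.png')[160:250,175:275],(600,540),interpolation=cv2.INTER_CUBIC))
E
```

```text
t 7.85 pos [579.7 154.9  72.7] yaw 43.00 zax [ 0.002  0.    -1.   ] F [-0.9  0.4  9.1] gap 51.1 q [ 0.13  0.32  1.61  0.    1.21 -0.62]
slide [-0.1 -0.2 -0.3]
spin 60.0
[-0.00478536  0.02168364  0.03793477]
```

View pics/v4.png

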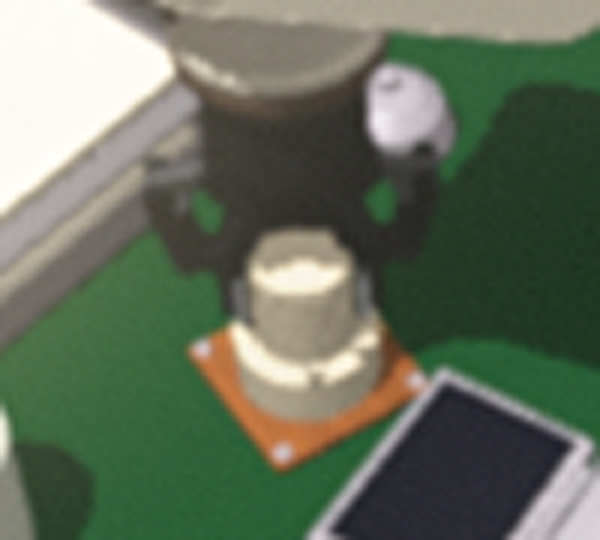

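The jaws now grip either side of the cap after a 60° turn, with little torque, and no tab shows on the facing side of the cap. I'll lift straight up, slowly at first.

Emit:
play_rows(claw=[44,44,44,44,44], slide=[[0,0,-3],[0,0,-4],[0,0,-5],[0,0,0],[0,0,0]], spin=[0,0,0,0,0])

```text
clock: 8.52
position: [579.1, 154.8, 83.7]
tcp_rot: [0.931, 0.366, -0.0, -0.0]
ft_force: [1.3, 0.0, -1.3]
finger_gap: 50.5
```

```bash
python3 - <<'E'
from h import *
tool(579.5,155,150,-17)
snap('side','side5')
cv2.imwrite('pics/v5.png',cv2.resize(cv2.imread('pics/side5.png')[160:250,175:275],(600,540),interpolation=cv2.INTER_CUBIC))
E
```

```text
t 8.53 pos [579.1 154.8  83.7] yaw 42.95 zax [-0.  0. -1.] F [ 1.3  0.  -1.3] gap 50.5 q [ 0.13  0.31  1.6   0.    1.24 -0.62]
slide [  0.4   0.1 -66.3]
spin 59.95
```

View pics/v5.png

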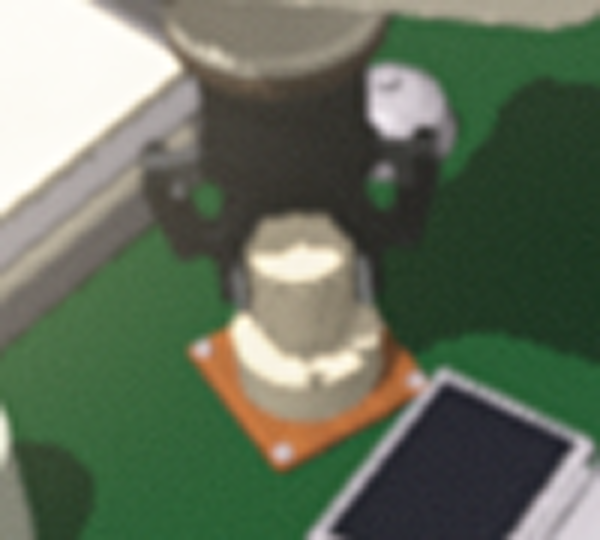

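Emit:
play_rows(claw=[44,44,44,44,44], slide=[[0,0,-10],[0,0,-20],[0,0,-35],[0,0,-38],[0,0,0]], spin=[0,0,0,0,0])

```text
clock: 9.2
position: [580.2, 155.0, 190.4]
tcp_rot: [0.931, 0.366, 0.003, 0.001]
ft_force: [-0.0, 0.3, -1.0]
finger_gap: 50.9
```

```bash
python3 - <<'E'
from h import *
tool(470,-220,186)
for n in('top','side'): snap(n,n+'6')
cv2.imwrite('pics/v6.png',np.hstack([cv2.resize(cv2.imread('pics/%s6.png'%n)[y:y+120,x:x+120],(400,400),interpolation=cv2.INTER_CUBIC) for n,x,y in(('top',150,120),('side',165,120))]))
E
```

```text
t 9.20 pos [580.2 155.  190.4] yaw 42.96 zax [ 0.005  0.001 -1.   ] F [-0.   0.3 -1. ] gap 50.9 q [ 0.13  0.23  1.47  0.    1.44 -0.62]
slide [-336.2  199.3    3.6]
```

View pics/v6.png

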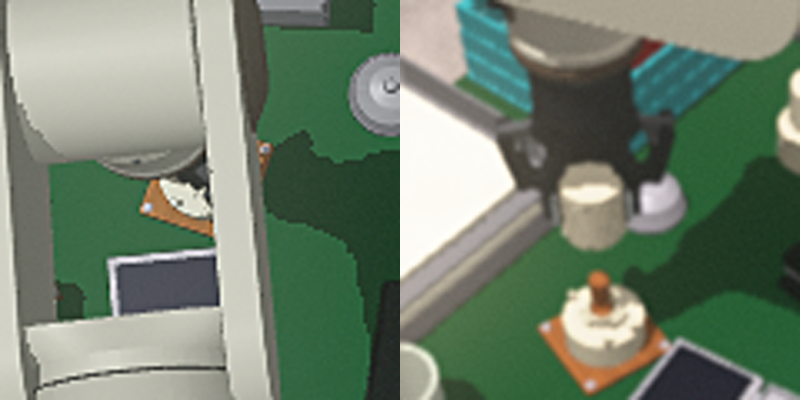

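The cap is off and held in the jaws at side crop (592,205). The stamp stands in the neck with its knob at (600,285). Next I carry the cap to the tray.

Emit:
play_rows(claw=[44,44,44,44,44,44,44,44,44,44], slide=[[-15,9,0],[-30,18,0],[-42,25,0],[-42,25,0],[-42,25,0],[-42,25,0],[-42,25,0],[-42,25,0],[-27,15,0],[-12,7.3,0]], spin=[0,0,0,0,0,0,0,0,0,0])

```text
clock: 10.55
position: [467.6, -221.6, 185.9]
tcp_rot: [0.931, 0.365, -0.0, -0.001]
ft_force: [0.3, 0.4, -2.0]
finger_gap: 51.0
```

Emit:
play_rows(claw=[44,44,44,44,44], slide=[[0,0,0],[0,0,40],[0,0,40],[0,0,30],[0,0,0]], spin=[0,0,0,0,0])

```text
clock: 11.18
position: [468.3, -218.3, 74.9]
tcp_rot: [0.93, 0.367, -0.001, -0.002]
ft_force: [-1.0, 0.3, -1.1]
finger_gap: 50.8
```

```bash
python3 - <<'E'
from h import *
tool(470,-220,37)
for n in('top','side'): snap(n,n+'7')
cv2.imwrite('pics/v7.png',np.hstack([cv2.resize(cv2.imread('pics/%s7.png'%n)[y:y+140,x:x+140],(400,400),interpolation=cv2.INTER_CUBIC) for n,x,y in(('top',270,130),('side',240,80))]))
E
```

```text
t 11.18 pos [ 468.3 -218.3   74.9] yaw 43.02 zax [-0.003  0.002 -1.   ] F [-1.   0.3 -1.1] gap 50.8 q [-0.59  0.16  1.8   0.    1.18 -1.34]
slide [ 0.1  2.5 37.9]
```

View pics/v7.png

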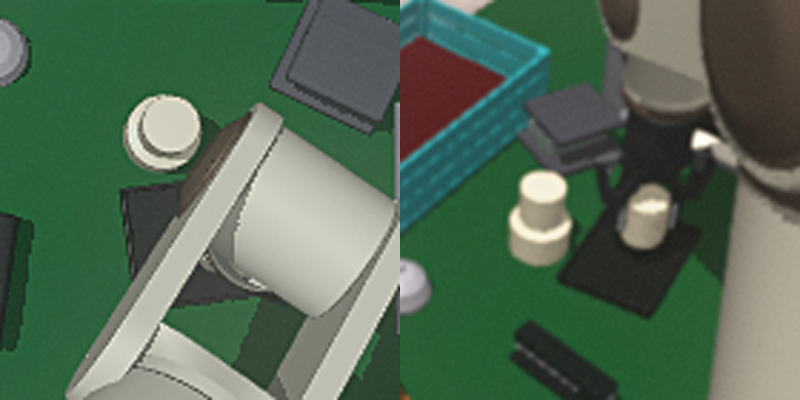

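The cap hangs above the tray floor at side crop (645,215) and clear of the tub. I'll lower it gently.

Emit:
play_rows(claw=[44,44,44,44,44], slide=[[0,0,16],[0,0,12],[0,0,6],[0,0,1],[0,0,0]], spin=[0,0,0,0,0])

```text
clock: 11.9
position: [469.1, -220.1, 41.9]
tcp_rot: [0.931, 0.366, 0.0, 0.0]
ft_force: [-0.4, 0.1, -0.3]
finger_gap: 50.7
```

Emit:
play_rows(claw=[44,44,44], slide=[[0,0,1],[0,0,0.7],[0,0,0]], spin=[0,0,0])

```text
clock: 12.28
position: [469.0, -220.0, 40.1]
tcp_rot: [0.931, 0.366, 0.0, -0.0]
ft_force: [-0.5, -0.7, -1.2]
finger_gap: 50.8
```

```bash
python3 - <<'E'
from h import *
tool(470,-220,37)
E
```

```text
t 12.28 pos [ 469.  -220.    40.1] yaw 42.95 zax [ 0.  0. -1.] F [-0.5 -0.7 -1.2] gap 50.8 q [-0.59  0.21  1.83  0.    1.1  -1.34]
slide [0.7 0.7 3.1]
```

Emit:
play_rows(claw=[44,44,44,44], slide=[[0,0,1],[0,0,1],[0,0,0.7],[0,0,0]], spin=[0,0,0,0])

```text
clock: 12.78
position: [469.0, -220.0, 37.2]
tcp_rot: [0.931, 0.366, -0.0, -0.0]
ft_force: [-0.1, -1.0, -1.0]
finger_gap: 50.4
```

Emit:
play_rows(claw=[44,44,44], slide=[[0,0,0.7],[0,0,0.5],[0,0,0]], spin=[0,0,0])

```text
clock: 13.15
position: [469.1, -220.0, 36.8]
tcp_rot: [0.931, 0.366, 0.0, 0.0]
ft_force: [-4.8, 3.1, 12.6]
finger_gap: 50.6
```

The cap has touched down. I'll open in steps and follow the pads' backward swing so the cap isn't lifted.

Emit:
play_rows(claw=[54,54,57,57,60,60,63,63,66,66], slide=[[0,0,0.2],[0,0,0.2],[0,0,0.3],[0,0,0.3],[0,0,0.3],[0,0,0.3],[0,0,0.3],[0,0,0.3],[0,0,0.3],[0,0,0]], spin=[0,0,0,0,0,0,0,0,0,0])

```text
clock: 14.4
position: [469.0, -220.0, 33.5]
tcp_rot: [0.931, 0.366, 0.0, -0.0]
ft_force: [-0.0, 0.0, -0.7]
finger_gap: 65.8
```

Emit:
play_rows(claw=[70,74,78,78,78], slide=[[0,0,0],[0,0,0],[0,0,0],[0,0,0],[0,0,0]], spin=[0,0,0,0,0])

```text
clock: 15.02
position: [469.0, -220.0, 33.6]
tcp_rot: [0.931, 0.366, 0.0, -0.0]
ft_force: [0.4, -0.5, 0.3]
finger_gap: 78.1
```

Emit:
play_rows(claw=[78,78,78,78,78], slide=[[0,0,-5],[0,0,-20],[0,0,-40],[0,0,-50],[0,0,-50]], spin=[0,0,0,0,0])

```text
clock: 15.65
position: [468.8, -219.8, 200.6]
tcp_rot: [0.931, 0.366, 0.0, 0.0]
ft_force: [0.8, -1.1, -0.5]
finger_gap: 78.1
```

```bash
python3 - <<'E'
from h import *
tool(579.5,155,200,-17)
for n in('top','side'): snap(n,n+'8')
cv2.imwrite('pics/v8.png',np.hstack([cv2.resize(cv2.imread('pics/%s8.png'%n)[y:y+140,x:x+140],(400,400),interpolation=cv2.INTER_CUBIC) for n,x,y in(('top',270,130),('side',240,80))]))
E
```

```text
t 15.65 pos [ 468.8 -219.8  200.6] yaw 42.95 zax [ 0.  0. -1.] F [ 0.8 -1.1 -0.5] gap 78.1 q [-0.59  0.06  1.65  0.    1.44 -1.34]
slide [ 336.4 -198.9    0.6]
spin 59.95
```

View pics/v8.png

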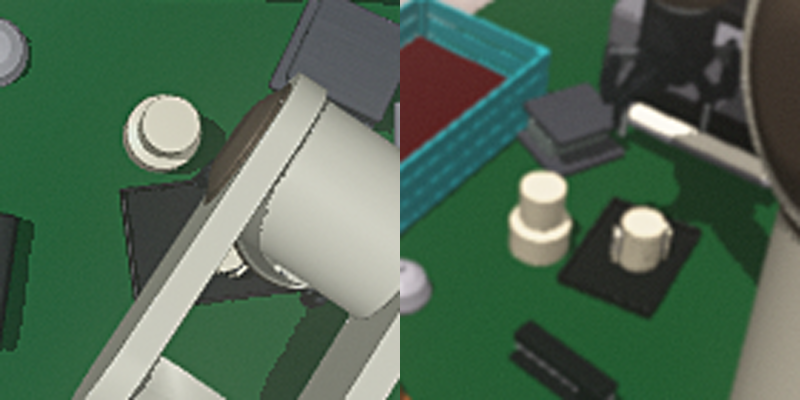

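The cap stands upright in the tray at side crop (640,238), with its tabs sprung out. Now I'll measure the stamp knob while the arm is out of the way.

```bash
python3 - <<'E'
from h import *
# knob top at z=90; known biases: top (0,-1), side (-1.5,+0.6)
for n,b in(('top8',(0,-1)),('side8',(-1.5,.6))):
    s=load(n);P=cloud(s); m=(np.hypot(P[...,0]-579.5,P[...,1]-155)<25)&(P[...,2]>60)
    hsv=cv2.cvtColor(s['pixels'],cv2.COLOR_RGB2HSV)
    m2=m&(P[...,2]>84); print(n,m.sum(),m2.sum(),np.percentile(P[m][:,2],[5,50,95]).round(1))
    for k,h in((m2,90),(m&(P[...,2]<80),75)):
        if k.sum()<3: continue
        vs,us=np.where(k); W=np.array([plane(s,u,v,h)[:2] for u,v in zip(us,vs)]).astype('f4'); print(h,k.sum(),(W.mean(0)-b).round(1),cv2.minEnclosingCircle(W),P[k][:,:2].mean(0))
    # shoulder disc
    sh=(np.hypot(P[...,0]-579.5,P[...,1]-155)<48)&(P[...,2]>35)&(P[...,2]<46)
    vs,us=np.where(sh); W=np.array([plane(s,u,v,40)[:2] for u,v in zip(us,vs)]).astype('f4'); c,r=cv2.minEnclosingCircle(W); print('shoulder',np.array(c)-b,r)
a=cv2.imread('pics/top8.png')[145:205,180:240]; b=cv2.imread('pics/side8.png')[185:245,195:255]
cv2.imwrite('pics/crop8.png',np.hstack([cv2.resize(x,(400,400),interpolation=cv2.INTER_CUBIC) for x in(a,b)]))
E
```

```text
top8 47 38 [75.1 88.5 93.9]
90 38 [580.  155.1] ((580.253662109375, 153.81655883789062), 9.053135871887207) [580.03318754 154.16079823]
75 6 [575.7 150.4] ((576.9977416992188, 150.73931884765625), 7.538096904754639) [575.64408067 149.33372867]
shoulder [579.70080566 154.10597229] 36.18159103393555
side8 54 27 [69.2 83.6 91.3]
90 27 [579.2 157.1] ((578.281982421875, 158.1751708984375), 9.171954154968262) [578.44489784 156.98159508]
75 20 [575.6 160.2] ((574.5254516601562, 158.61595153808594), 10.73687744140625) [575.1146091  159.82099901]
shoulder [579.35723877 157.31542053] 37.43145751953125
```

View pics/crop8.png

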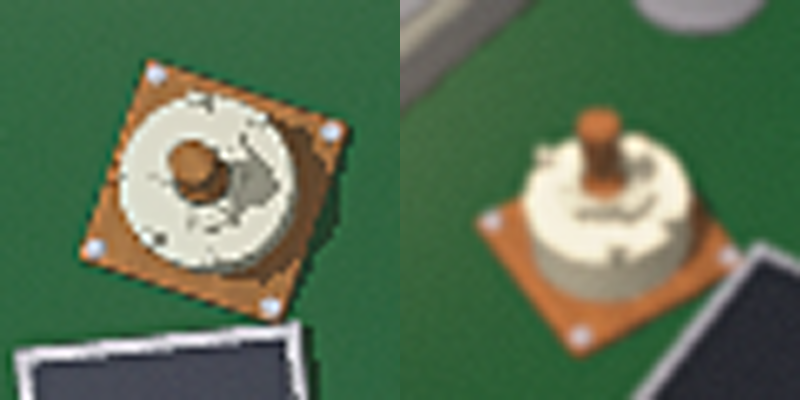

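Emit:
play_rows(claw=[60,50,50,50,50,50,50,50,50,50], slide=[[20,-12,0],[40,-24,0],[42,-25,0],[42,-25,0],[42,-25,0],[42,-25,0],[42,-25,0],[42,-25,0],[18,-10,0],[6.4,-2.9,0]], spin=[0,0,0,0,0,0,0,0,0,0])

```text
clock: 17.0
position: [579.7, 155.3, 198.3]
tcp_rot: [0.93, 0.367, -0.0, -0.0]
ft_force: [-0.1, -0.6, -0.8]
finger_gap: 50.1
```

The knob is at (579.7,155.3), centred on the pot axis within about 1 mm, and its top is near z=90 as described. I'll go down and grip it.

Emit:
play_rows(claw=[50,50,50,50,50,50], slide=[[0,0,30],[0,0,35],[0,0,30],[0,0,15],[0,0,5.5],[0,0,0]], spin=[0,0,0,0,0,0])

```text
clock: 17.75
position: [580.1, 154.6, 83.8]
tcp_rot: [0.931, 0.366, 0.0, 0.0]
ft_force: [0.4, -0.4, 0.7]
finger_gap: 49.7
```

```bash
python3 - <<'E'
from h import *
tool(579.7,155.2,82)
snap('side','side9')
cv2.imwrite('pics/v9.png',cv2.resize(cv2.imread('pics/side9.png')[160:250,175:275],(600,540),interpolation=cv2.INTER_CUBIC))
E
```

```text
t 17.75 pos [580.1 154.6  83.8] yaw 42.93 zax [ 0.001  0.    -1.   ] F [ 0.4 -0.4  0.7] gap 49.7 q [ 0.13  0.31  1.59  0.    1.23 -0.62]
slide [ 0.2 -0.7  1.8]
```

View pics/v9.png

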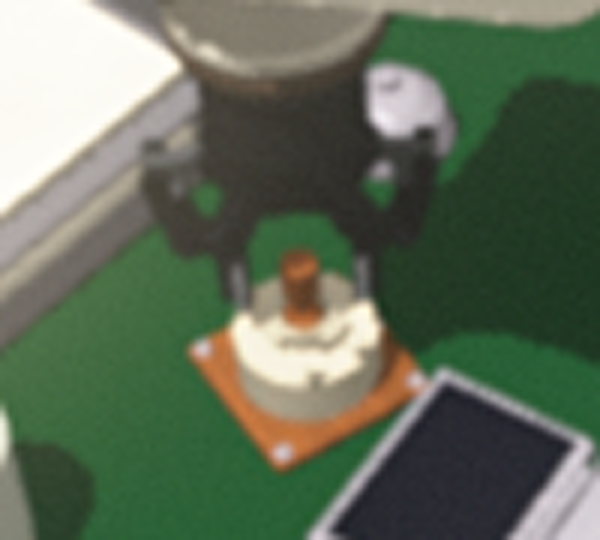

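The knob at (301,285) sits midway between the pads, (240,285) and (364,280). Closing now.

Emit:
play_rows(claw=[44,38,32,27,23,20,16,14,14,14], slide=[[0,-0.5,0.8],[0,0,0.5],[0,0,0],[0,0,0],[0,0,0],[0,0,0],[0,0,0],[0,0,0],[0,0,0],[0,0,0]], spin=[0,0,0,0,0,0,0,0,0,0], grip_force=30)

```text
clock: 19.05
position: [579.4, 155.2, 81.8]
tcp_rot: [0.931, 0.366, 0.0, -0.0]
ft_force: [-0.4, 0.6, 1.4]
finger_gap: 17.8
```

```bash
python3 - <<'E'
from h import *
tool(579.7,155.2,82)
E
```

```text
t 19.05 pos [579.4 155.2  81.8] yaw 42.95 zax [-0.  0. -1.] F [-0.4  0.6  1.4] gap 17.8 q [ 0.13  0.31  1.6   0.    1.23 -0.62]
slide [ 0.3  0.2 -0.2]
```

Emit:
play_rows(claw=[14,14,14,14,14,14], slide=[[0,0,-4],[0,0,-10],[0,0,-16],[0,0,-20],[0,0,-10],[0,0,0]], spin=[0,0,0,0,0,0])

```text
clock: 19.8
position: [579.7, 155.2, 142.8]
tcp_rot: [0.931, 0.366, 0.001, 0.0]
ft_force: [-0.3, -0.2, 0.1]
finger_gap: 17.7
```

```bash
python3 - <<'E'
from h import *
tool(473.5,169.5,141)
snap('side','side10')
cv2.imwrite('pics/v10.png',cv2.resize(cv2.imread('pics/side10.png')[160:250,175:275],(600,540),interpolation=cv2.INTER_CUBIC))
E
```

```text
t 19.80 pos [579.7 155.2 142.8] yaw 42.95 zax [ 0.002  0.    -1.   ] F [-0.3 -0.2  0.1] gap 17.7 q [ 0.13  0.26  1.53  0.    1.35 -0.62]
slide [-68.  -82.8   1.7]
```

View pics/v10.png

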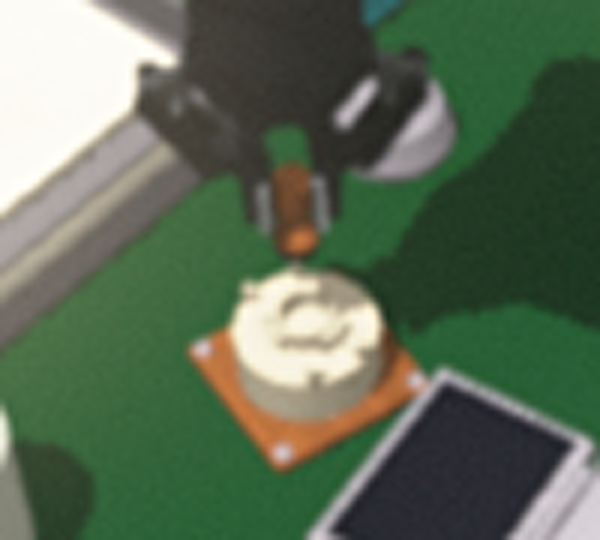

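The stamp is clear of the pot and hangs straight from the jaws at (295,210). Next I move it over the pad.

Emit:
play_rows(claw=[14,14,14,14,14,14,14], slide=[[-10,-12,0],[-20,-25,0],[-20,-25,0],[-13,-15,0],[-5,-5.8,0],[0,0,0],[0,0,0]], spin=[0,0,0,0,0,0,0])

```text
clock: 20.72
position: [473.6, 169.3, 141.7]
tcp_rot: [0.931, 0.366, 0.0, -0.0]
ft_force: [0.1, 0.5, -0.6]
finger_gap: 18.6
```

Emit:
play_rows(claw=[14,14,14,14,14,14], slide=[[0,0,15],[0,0,25],[0,0,20],[0,0,10],[0,0,3],[0,0,0]], spin=[0,0,0,0,0,0])

```text
clock: 21.48
position: [473.4, 169.5, 69.0]
tcp_rot: [0.931, 0.366, 0.0, -0.0]
ft_force: [-0.4, -0.5, 0.7]
finger_gap: 18.0
```

```bash
python3 - <<'E'
from h import *
tool(473.5,169.5,57.8)
snap('side','side11')
cv2.imwrite('pics/v11.png',cv2.resize(cv2.imread('pics/side11.png')[190:290,195:305],(600,545),interpolation=cv2.INTER_CUBIC))
E
```

```text
t 21.48 pos [473.4 169.5  69. ] yaw 42.95 zax [ 0.  0. -1.] F [-0.4 -0.5  0.7] gap 18.0 q [ 0.19  0.14  1.84  0.    1.16 -0.56]
slide [ 0.1  0.  11.2]
```

View pics/v11.png

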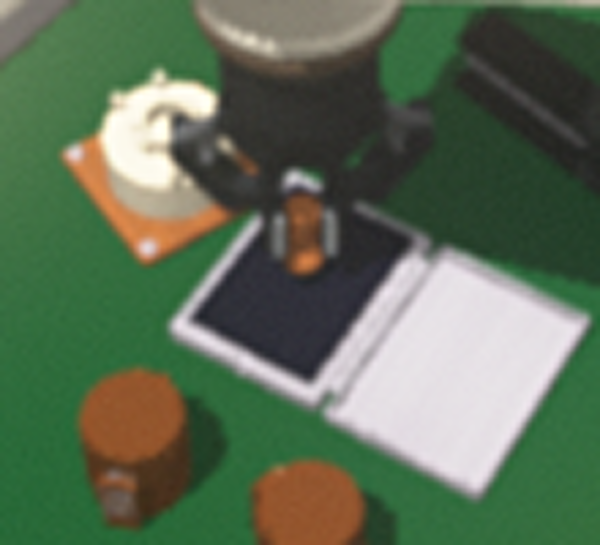

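The stamp hangs over the middle of the pad, at (303,265). I'll lower it gently.

Emit:
play_rows(claw=[14,14,14,14,14], slide=[[0,0,4],[0,0,3],[0,0,1.5],[0,0,1],[0,0,0]], spin=[0,0,0,0,0])

```text
clock: 22.15
position: [473.2, 169.4, 59.3]
tcp_rot: [0.931, 0.366, -0.0, -0.0]
ft_force: [-0.3, 0.4, -0.7]
finger_gap: 18.0
```

Emit:
play_rows(claw=[14,14,14,14], slide=[[0,0,0.5],[0,0,0.5],[0,0,0.5],[0,0,0]], spin=[0,0,0,0])

```text
clock: 22.65
position: [473.2, 169.4, 57.9]
tcp_rot: [0.931, 0.366, 0.0, -0.0]
ft_force: [-0.4, 0.1, 0.4]
finger_gap: 17.8
```

Emit:
play_rows(claw=[14,14,14], slide=[[0,0,0.4],[0,0,0],[0,0,0]], spin=[0,0,0])

```text
clock: 23.02
position: [473.3, 169.5, 57.8]
tcp_rot: [0.931, 0.366, 0.0, -0.0]
ft_force: [-2.1, -0.5, 6.5]
finger_gap: 18.0
```

Emit:
play_rows(claw=[18.5,20,22,25,30,36,42,46,46], slide=[[0,0,0],[0,0,0],[0,0,0],[0,0,0],[0,0,0],[0,0,0],[0,0,0],[0,0,0],[0,0,0]], spin=[0,0,0,0,0,0,0,0,0], grip_force=20)

```text
clock: 24.15
position: [473.2, 169.5, 57.4]
tcp_rot: [0.931, 0.366, -0.0, -0.0]
ft_force: [-0.1, 1.1, -0.1]
finger_gap: 46.3
```

Emit:
play_rows(claw=[46,46,46,46,46,46,46], slide=[[0,0,-6],[0,0,-15],[0,0,-30],[0,0,-45],[0,0,-45],[0,0,-20],[0,0,0]], spin=[0,0,0,0,0,0,0])

```text
clock: 25.02
position: [473.7, 169.5, 220.8]
tcp_rot: [0.931, 0.366, 0.002, 0.0]
ft_force: [-0.9, 0.7, -0.5]
finger_gap: 46.0
```

```bash
python3 - <<'E'
from h import *
tool(470,-40,218)
snap('side','side12')
cv2.imwrite('pics/v12.png',cv2.resize(cv2.imread('pics/side12.png')[190:290,195:305],(600,545),interpolation=cv2.INTER_CUBIC))
E
```

```text
t 25.02 pos [473.7 169.5 220.8] yaw 42.96 zax [ 0.004  0.001 -1.   ] F [-0.9  0.7 -0.5] gap 46.0 q [ 0.19  0.01  1.65  0.    1.47 -0.56]
slide [-145.5  150.8    2.7]
```

View pics/v12.png

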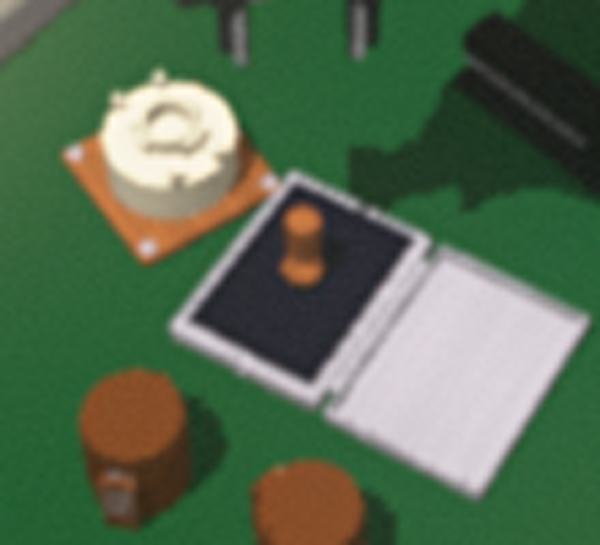

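The stamp stands upright on the pad at (302,245), its foot fully on the dark face. I'll move the arm aside for a last check of everything.

Emit:
play_rows(claw=[46,46,46,46,46,46], slide=[[-20,20,-10],[-40,42,0],[-40,42,0],[-35,37,0],[-10,10,0],[0,0,0]], spin=[0,0,0,0,0,0])

```text
clock: 25.82
position: [469.7, -40.3, 227.7]
tcp_rot: [0.931, 0.365, -0.0, -0.001]
ft_force: [0.3, -0.4, -0.0]
finger_gap: 46.0
```

```bash
python3 - <<'E'
from h import *
tool()
for n in('top','side'): snap(n,n+'13')
for n,b in(('top13',(0,-1.2)),('side13',(-1.5,1.5))):
    s=load(n);P=cloud(s)
    for l,x,y,h,zl,zh in(('cap top',469,-220,61,56,70),('stamp top',473.4,169.4,66,60,72)):
        m=(np.hypot(P[...,0]-x,P[...,1]-y)<34)&(P[...,2]>zl)&(P[...,2]<zh); vs,us=np.where(m)
        if len(us)>4:
            W=np.array([plane(s,u,v,h)[:2] for u,v in zip(us,vs)]).astype('f4'); print(n,l,len(us),'z',P[m][:,2].mean().round(1),(W.mean(0)-b).round(1),'r',cv2.minEnclosingCircle(W)[1])
    o=load(n.replace('13','0')); d=(np.abs(s['pixels'].astype(int)-o['pixels']).max(-1)>60).astype('uint8'); cv2.imwrite('pics/diff_%s.png'%n,d*255)
cv2.imwrite('pics/v13.png',np.vstack([np.hstack([cv2.resize(cv2.imread('pics/%s13.png'%n),(400,300)) for n in('top','side')]),np.hstack([cv2.resize(cv2.imread('pics/diff_%s13.png'%n),(400,300)) for n in('top','side')])]))
E
```

```text
t 25.82 pos [469.7 -40.3 227.7] yaw 42.86 zax [-0.001  0.001 -1.   ] F [ 0.3 -0.4 -0. ] gap 46.0 q [-0.25 -0.06  1.71  0.    1.49 -1.  ]
top13 cap top 263 z 61.1 [ 469.  -218.8] r 24.86063003540039
top13 stamp top 36 z 65.4 [473.5 168.6] r 9.00664234161377
side13 cap top 128 z 60.0 [ 468.3 -217.7] r 27.077322006225586
side13 stamp top 34 z 64.9 [472.7 169.9] r 11.13746166229248
```

View pics/v13.png

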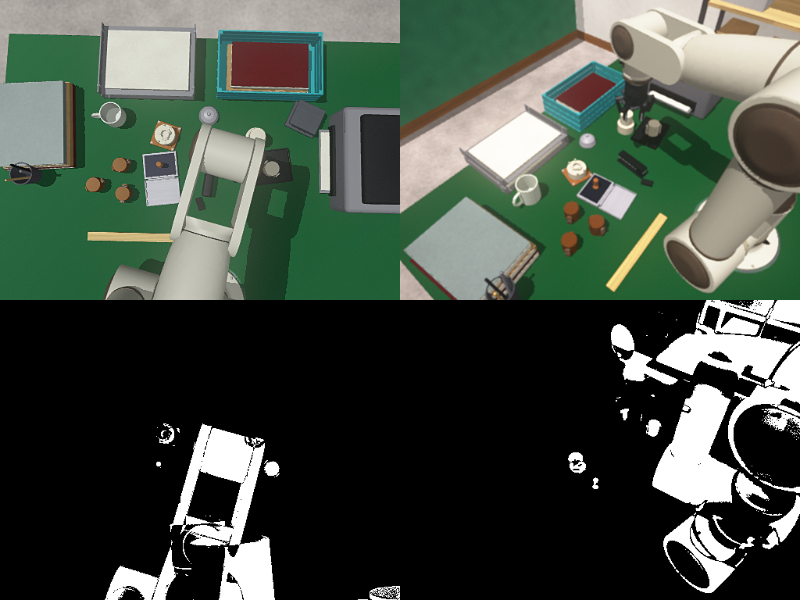

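The cap's top is at z=61 (4+57) and the stamp's at z=65 (16+50), and both are well inside their targets. The difference images show only the cap, the pot, the stamp and the arm changed. Handing in.

```bash
python3 -c "
from plant import env
print(env.hand_in())"
```

```text
the job is handed in; nothing more can be done
None
```

The job is done and handed in at about 26 s of the 66 s allowed. I pressed the cap's tabs in (51 mm gap), turned it 60° anticlockwise, lifted it off and set it mouth down in the tray. Then I took the stamp out by its knob and set it upright in the middle of the ink pad.

Last checks before handing in:
- **Cap:** its top was at z = 61 mm, as it should be standing flat on the tray floor. It was at about (469, -219), well inside the walls.
- **Stamp:** its top was at about 65 mm (66 expected). It was at (473, 169), near the pad's centre, with its whole foot on the pad.
- **Bystanders:** before and after pictures showed no change in the mug, punch or brown look-alikes. The arm partly covered the tub, bell and stapler in the last top view; the side view showed the bell and stapler unmoved, and the tub was unmoved when last seen clearly, after I set the cap down.
- **Forces:** readings I saw stayed under about 13 N, and the two set-downs were at about 13 N and 7 N.
- **Disagreement:** the two cameras differed by 1 to 4 mm. I corrected most of that by checking them against the gripper's known position, and the grips came out centred.

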